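# Start the clamp bolt of a steerer-tube vice

## Task

Of the two small yoke vices, one has its hex bolt screwed home; leave that bolt as it is. On the other the bolt stands high, only resting loosely on its thread: turn it backward (anticlockwise from above) until it drops into the thread, then turn it forward (clockwise) one full turn from where it dropped. Finish with the gripper still holding the bolt's head, the bolt standing still in its started thread.

Things in the scene. Friction and masses are not known exactly. Their poses are not given: they have to be found in the camera images.
- bolt_head (a point): Centre of the steel hex head of the high bolt, the one to start: 36 mm across flats, 25 mm high, axis vertical (z up), on a 24 mm shank. Turns with the bolt; its x axis is square to one pair of flats (close fingers along x, or 60 or 120 deg from it); a black line on the top lies along +x. Head underside 12.5 mm below this point: 25 to 28 mm above the boss at first, 16 mm when done.
- bolt_turn (a joint): Angle of the high bolt, rad, growing clockwise from above (forward, screwing in); -0.5 to 0.5 at the start. Turning takes about 0.1 N m; it stays where it is left. Its weight is about 4 N: held firmly it hangs in the fingers and drops into the thread only when they open or push it down. Before the drop it can be lifted by only a few mm.
- bolt_depth (a joint): Sinking of the high bolt, m, growing downward; right-hand thread, 6 mm a turn. At first 0 to 3 mm, resting on the first thread. Turned backward it climbs at 6 mm a turn to 0 and, 0.4 to 2.9 rad from its start, comes off the thread's end and drops to 6 mm (turned back further it climbs again at 6 mm a turn). Then it is in the thread, 0.6 mm play; one turn forward from the drop is 12 mm.
- boss_top (a point): Centre of the flat top of the round boss (52 mm across) under the high bolt, 105 mm above the table, on a bridge 114 mm long along the vice's y, 34 mm wide, up to 95 mm high. The vice is dark steel, bolted down, base 100 x 130 mm; an aluminium tube 29 mm thick, 180 mm long lies in it along its x, 53 mm high.
- tight_head (a point): Centre of the head of the other bolt, in an equal vice, screwed home with its head 2 mm above its boss: 25 mm high, 36 mm across flats, centre 119.5 mm above the table. To be left alone.
- tight_turn (a joint): Angle of that other bolt in rad, growing clockwise from above, 0 at the start. To be left alone.

How it is judged:
On the way, in this order (a step that is already met when the one before it is completed fails the run):
1. the high bolt is turned backward until it drops into the thread (value of joint bolt_depth above 0.0042 m and value of joint bolt_turn below -0.7 rad), for 0.1 s.
2. the bolt is turned forward one turn (value of joint bolt_depth between 0.0102 and 0.0138 m), for 0.2 s.
At the end, for the whole second after the job is handed in: The bolt is one turn (0.7 to 1.3 turns, depth 10.2 to 13.8 mm) into the thread it dropped into, standing still (under 0.1 rad/s), and the fingers are gripping its head (over 3 N); the other bolt has not been turned (under 0.2 rad) (all of step 2 and contact force between the fingers and bolt_turn above 3 N and velocity of joint bolt_turn between -0.1 and 0.1 rad/s and value of joint tight_turn between -0.2 and 0.2 rad); the arm keeps its last pose, push and grip.
It fails at once if the bolt is turned forward before it has dropped (value of joint bolt_turn above 0.9 rad and value of joint bolt_depth below 0.0039 m).
It fails at once if the other bolt is turned (value of joint tight_turn above 0.2 rad or value of joint tight_turn below -0.2 rad).
It also fails if it takes over 72 s, if anything falls off the work surface, if the arm or the gripper's body presses on something with over 40 N, if the wrist force passes 120 N, or if a joint passes its speed limit or range.

## Robot

A 6-joint arm with a two-finger parallel gripper is mounted at the origin on the work surface. World frame = base frame: x ahead of the robot, y to its left, z up, the work surface at z = 0. Lengths are in m, angles in rad, forces in N, time in s.
With the tool pointing down it reaches from about 0.375 to 0.9 m from the base axis. Payload 3.1 kg.
Tool frame: the origin (TCP) lies on the centre line of the jaws, within the pads' length; the fingertips stand 17 mm ahead of it and the grasp point (between the pads) lies 2 mm behind it; y points along the fingers, z is the direction in which the jaws open and shut, and the axes are right-handed (so a half turn about y gives the same grasp; the last joint's range is limited). The gripper opens to 85 mm and grips with 20 to 120 N. Pads are 22 mm wide; open, the fingers measure 114 mm over their backs; the gripper's body (76 mm by 85 mm) begins 54 mm behind the grasp point. The pads swing forward as they close: fully open they stand 13 mm farther back than shut.
Start: joints at [1.113, 0.527, 1.433, -0, 1.181, -0.178], TCP at [0.172, 0.601, 0.248] pointing down, gripper open.
Joint ranges: [-3.08, 3.08], [-0.75, 2.2], [0.22, 2.44], [-1.43, 4.57], [0, 2.65], [-2.85, 2.85]. Speed limits (rad/s): [2.79, 2.79, 3.14, 3.14, 3.14, 3.14].

## Interface

Orientations are given as a unit quaternion [x, y, z, w].
In Python, from station import manip gives the robot as it stands.
- The arm moves only by the shell command python3 -m handwheel 'ROWS' [FORCE]. ROWS is JSON, one flat list of numbers, 7 for each row, row after row: the shift along the tool's x, y, z in cm, then the turn, a rotation vector about the tool's x, y, z in rad, then the finger opening in cm, from 0 to 8.54. A call has 1 to 10 rows; each row is the pose to reach, as a shift and turn from the pose commanded when the call began, along the tool's axes at that moment; what a row does not reach only later rows make up. A row lasts 1/12 s, in which the tool goes at most 41.7 mm and 7.16 degrees, less where a joint would pass 70% of its speed; a pose out of reach is approached as far as the arm can. A call with a gripper value outside its range is refused whole. The fingers move at their own pace and stop on an object; FORCE is the grip in N (left out, the last holds). Time passes only in rows, so rows that repeat a pose let the fingers close. It gives the time, the measured TCP pose, the force and the opening at its end, in the units of the state.
- manip.sense(): the state, without advancing time (a new reading comes with each control period).
- manip.snapshot(name): name is "side" or "top"; returns a dict with "frame" (384x512x3 uint8, red, green, blue), "depth" (384x512 float32, m along the optical axis (not along the pixel's ray), 0 where there is no reading), "camera_matrix" (3x3 intrinsics, pixels), "k1" (the pictures are not rectified: a ray, as slopes to the right and down, at radius r is drawn at 1 + k1 r^2 times it, then the intrinsics apply), "rvec" (rotation vector, rad) and "tvec" (3), from world to camera coordinates, as OpenCV has them. Camera axes: x right, y down, z forward; pixel columns grow to the right and rows downward; lengths in m; the calibration is good to about 2 mm. A picture is of the moment at which its call begins.
- manip.sign_off(): hands the job in, once; it reports no verdict.
The state is a dict: "t": time; "q": joint angles; "qd": joint speeds; "tau": joint torques, N m; "tcp_pos": TCP position; "tool_rot": TCP orientation; "force": force on the tool from outside, world axes, zero at the start; "ft_torque": the same for the moment, N m; "finger_gap": opening from 0.0 (shut) to 1.0 (fully open).
Only numpy, scipy, OpenCV 4.12 (cv2) and the standard library are available. Lean on these libraries where they do the work, as an engineer would, in place of code of your own. Each camera call takes 0.05 s, during which the arm holds its last target.

## Working session

There is one attempt and no reset: what is moved stays moved. The work goes in short steps, Python scripts to look and compute and a shell command to move; the robot and the scene stay as the last step left them, time stands still between calls to the robot, and variables do not carry over. Pictures are saved under pics/ and viewed, and the job is handed in when it is done.

```bash
ls; mkdir -p pics; python3 - <<'E'
from station import manip
import cv2
s=manip.sense()
for k,v in s.items(): print(k,v)
for n in("top","side"):
    d=manip.snapshot(n)
    cv2.imwrite(f"pics/{n}0.png",d["frame"][:,:,::-1])
    print(n,d["camera_matrix"],d["k1"],d["rvec"],d["tvec"])
E
```

```text
pics
t 0.0
q [ 1.11350652e+00  5.28486966e-01  1.43389768e+00  5.88743537e-07
  1.18138362e+00 -1.78483408e-01]
qd [ 0.00172207 -0.00016277 -0.00140722 -0.00054671  0.00059666  0.00070649]
tau [ 8.92824773e-04 -4.42341113e+01 -1.78028011e+01 -1.58226239e-04
  8.11021077e-03  2.58971852e-06]
tcp_pos [0.17166467 0.60026246 0.24732226]
tool_rot [ 0.70097738 -0.09849462  0.09801341 -0.69951618]
force [-0.21989428 -0.23724709  0.68730932]
ft_torque [-0.01885038 -0.0275054  -0.06503931]
finger_gap 0.9978134811713592
top [[372.12889904   0.         256.90174635]
 [  0.         372.12889904 187.04687161]
 [  0.           0.           1.        ]] 0.04195306994468351 [ 2.1783695  -2.15844798  0.1214185 ] [0.00294219 0.5696706  0.74280685]
side [[375.4808782    0.         259.75862907]
 [  0.         375.4808782  196.36545967]
 [  0.           0.           1.        ]] -0.1009498872726343 [ 2.20667462 -0.79242505  0.33348412] [-0.40680387  0.35372882  0.52133131]
```

View pics/top0.png

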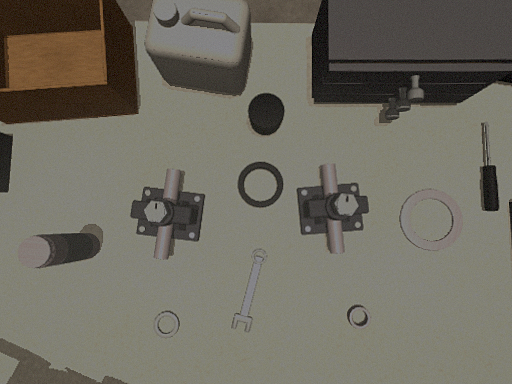

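View pics/side0.png

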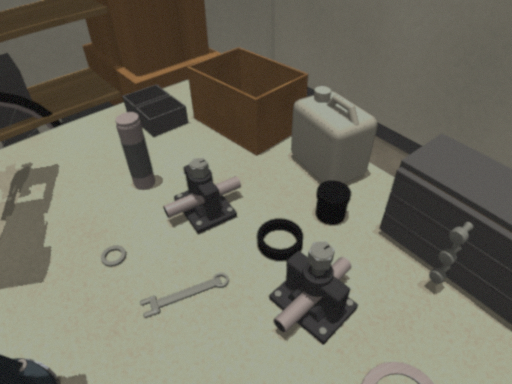

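The top view shows two vices, with heads at about px (155,211) and (346,205). I'll zoom in and measure their heights.

```bash
cat > h.py <<'E'
import numpy as np, cv2
from station import manip
def RT(d): return cv2.Rodrigues(np.array(d["rvec"],float))[0], np.array(d["tvec"],float).ravel()
def dist(d): return np.array([d["k1"],0,0,0,0],float)
def slopes(d,px): return cv2.undistortPoints(np.array(px,float).reshape(-1,1,2),np.array(d["camera_matrix"]),dist(d)).reshape(-1,2)
def onplane(d,px,z):
    R,t=RT(d); s=slopes(d,px); r=np.c_[s,np.ones(len(s))]@R; c=-R.T@t
    return c+r*((z-c[2])/r[:,2])[:,None]
def atdepth(d,px):
    R,t=RT(d); s=slopes(d,px); p=np.array(px).round().astype(int).reshape(-1,2)
    Z=d["depth"][p[:,1],p[:,0]]; return (np.c_[s,np.ones(len(s))]*Z[:,None]-t)@R
def proj(d,P): return cv2.projectPoints(np.array(P,float).reshape(-1,1,3),np.array(d["rvec"],float),np.array(d["tvec"],float),np.array(d["camera_matrix"]),dist(d))[0].reshape(-1,2)
def cloud(d):
    v,u=np.mgrid[0:384,0:512]; return atdepth(d,np.c_[u.ravel(),v.ravel()]).reshape(384,512,3)
E
python3 - <<'E'
from h import *
d=manip.snapshot("top"); e=manip.snapshot("side")
C=cloud(d)
for u,v in((155,211),(346,205)):
    w=C[v-25:v+25,u-25:u+25]; m=w[...,2]>.11
    print(u,v,m.sum(),np.percentile(w[...,2][m],[5,50,90,99]), w[m].mean(0))
    print((w[v*0+20:32:2,15:35:2,2]*1000).round().astype(int))
a=[d["frame"][v-32:v+33,u-40:u+41,::-1] for u,v in((155,211),(346,205))]
cv2.imwrite("pics/topz.png",np.hstack([cv2.resize(x,None,fx=4.8,fy=4.8,interpolation=2) for x in a]))
a=[e["frame"][v-40:v+41,u-40:u+41,::-1] for u,v in((200,175),(320,265))]
cv2.imwrite("pics/sidez.png",np.hstack([cv2.resize(x,None,fx=4.8,fy=4.8,interpolation=2) for x in a]))
R,t=RT(d);print("cams",-R.T@t); R,t=RT(e);print(-R.T@t)
E
```

```text
155 211 418 [0.11800792 0.13288121 0.13487135 0.79949004] [0.51249549 0.18417474 0.14410269]
[[ 94 133 133 134 136 133 135 133 134 133]
 [133 799 133 133 133 133 132 132 135 134]
 [132 134 133 135 134 132 134 135 136 135]
 [131 135 134 133 135 135 133 133 133 134]
 [ 95 131 135 134 133 134 132 134 133 137]
 [ 94 134 135 134 133 133 132 134 134 130]]
346 205 444 [0.13928828 0.15679047 0.15861834 0.79949004] [ 0.52609028 -0.14119435  0.16661066]
[[148 156 160 158 157 157 157 158 158 157]
 [157 157 157 156 158 159 157 156 156 157]
 [155 159 159 158 158 156 157 158 158 158]
 [154 157 158 158 153 157 158 155 158 157]
 [152 158 156 158 156 156 157 159 799 158]
 [145 155 157 157 158 156 157 156 159 158]]
cams [0.48680791 0.01135803 0.79949004]
[ 0.23003136 -0.36961393  0.61063157]
```

View pics/topz.png

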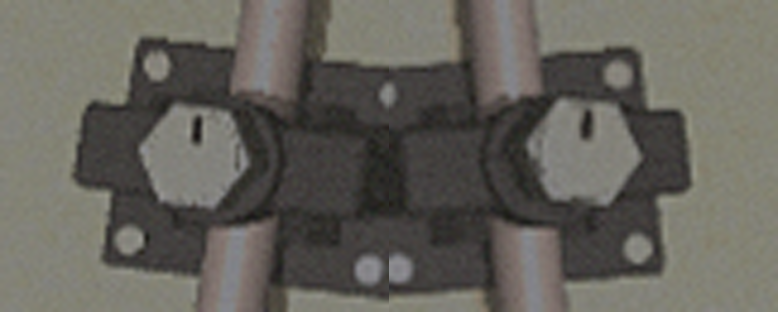

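View pics/sidez.png

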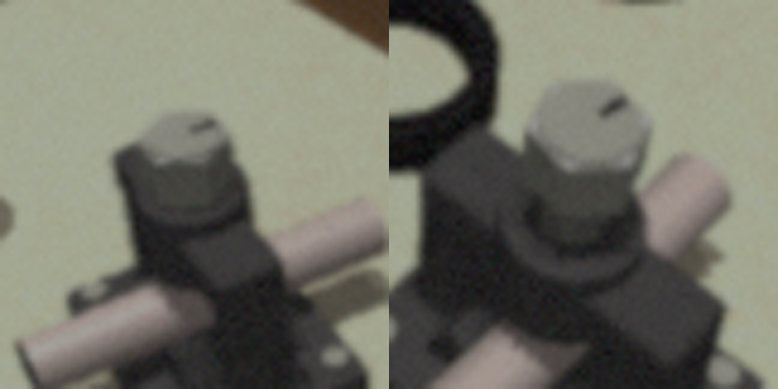

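The right vice (head at px 346,205, top about 157 mm up) has the high bolt. The left one, top about 133 mm, is screwed home. The black line lies roughly along image up. Next I'll measure the hex's centre and angle.

```bash
cat > m.py <<'E'
from h import *
from scipy import ndimage as nd
def head(d,z,p0,thr=.012):
    C=cloud(d); u,v=int(p0[0]),int(p0[1])
    g=cv2.cvtColor(d["frame"],cv2.COLOR_RGB2GRAY)
    m=(abs(C[...,2]-z)<thr)
    b=np.zeros_like(m); b[v-20:v+21,u-20:u+21]=1
    m=nd.binary_closing(m&b,iterations=2); m=nd.binary_opening(m)
    l,n=nd.label(m)
    k=l[v,u] or 1
    m=nd.binary_fill_holes(l==k)
    c=max(cv2.findContours(m.astype(np.uint8),cv2.RETR_EXTERNAL,cv2.CHAIN_APPROX_NONE)[0],key=cv2.contourArea)
    P=onplane(d,c.reshape(-1,2),z)[:,:2]; 
    A=cv2.contourArea(P.astype(np.float32)*1000)
    M=cv2.moments((P*1000).astype(np.float32)); ctr=np.array([M["m10"],M["m01"]])/M["m00"]/1000
    # black line
    er=nd.binary_erosion(m,iterations=3); gm=np.median(g[er]); dk=er&(g<gm*0.6)
    ys,xs=np.nonzero(dk)
    L=onplane(d,np.c_[xs,ys],z)[:,:2].mean(0) if len(xs) else ctr*np.nan
    r=P-ctr; th=np.arctan2(r[:,1],r[:,0]); rr=np.hypot(r[:,0],r[:,1])
    c6=(rr**6*np.exp(6j*th)).sum() # corner phase
    ph=np.degrees(np.angle(c6)/6)
    w=[np.ptp(r@np.array([np.cos(np.radians(ph+30+60*i)),np.sin(np.radians(ph+30+60*i))])) for i in range(3)]
    lv=L-ctr
    return ctr,A,ph,np.round(np.array(w)*1000,1),np.degrees(np.arctan2(lv[1],lv[0])),len(xs)
E
python3 - <<'E'
from m import *
d=manip.snapshot("top"); C=cloud(d)
p=C[198:212,340:352].reshape(-1,3); z=np.median(p[:,2]);print(z)
print("area exp",36**2*np.sqrt(3)/2)
for thr in(.006,.01): print(head(d,z,(346,205),thr))
print(head(d,np.median(C[206:216,150:160,2]),(155,211)))
# side view: centre of head top
e=manip.snapshot("side"); E=cloud(e)
ctr=head(d,z,(346,205))[0]
print(proj(e,[[*ctr,z]]), atdepth(e,proj(e,[[*ctr,z]])))
# bridge direction: points z .08-.1
m=(abs(C[...,2]-.092)<.008); m[:,:290]=0; m[:,380:]=0; m[:180]=0;m[235:]=0
Q=C[m][:,:2]; print(len(Q),Q.mean(0)); print(cv2.minAreaRect((Q*1000).astype(np.float32)))
import scipy.spatial.transform as st
s=manip.sense(); print(st.Rotation.from_quat(s["tool_rot"]).as_matrix().round(3))
E
```

```text
0.15731457998838874
area exp 1122.3689233046325
(array([ 0.52714966, -0.14549306]), 1046.9154506509658, np.float64(23.61384696722473), array([36.1, 36.6, 35.9]), np.float64(-5.0189824547370305), 8)
(array([ 0.52706492, -0.1451555 ]), 1073.5954119311646, np.float64(24.11417974578552), array([36.5, 37. , 36.3]), np.float64(-7.159632153581581), 8)
(array([0.51322975, 0.18841971]), 1088.4046657807194, np.float64(23.627033955239238), array([37.8, 37.6, 35.6]), np.float64(3.5556159054696868), 8)
[[319.4475145  251.43630788]] [[ 0.52687375 -0.14516795  0.15758126]]
584 [ 0.52571484 -0.13761435]
((525.4201049804688, -144.92056274414062), (115.8403549194336, 47.52383041381836), 88.45646667480469)
[[ 0.961 -0.     0.275]
 [-0.275 -0.001  0.961]
 [-0.    -1.    -0.001]]
```

```bash
python3 - <<'E'
from m import *
d=manip.snapshot("top"); e=manip.snapshot("side")
P=np.r_[cloud(d)[d["depth"]>0].reshape(-1,3),cloud(e)[e["depth"]>0].reshape(-1,3)]
for y in np.arange(-.3,.7,.05):
    row=[]
    for x in np.arange(.1,.8,.05):
        m=(P[:,0]>x)&(P[:,0]<x+.05)&(P[:,1]>y)&(P[:,1]<y+.05)
        row.append(int(1000*np.percentile(P[m,2],98)) if m.sum()>15 else -1)
    print(round(y,2),row)
s=manip.sense()
from scipy.spatial.transform import Rotation as Ro
Rm=Ro.from_quat(s["tool_rot"]).as_matrix()
for tgt in([.527,-.1455,.247],[.35,.3,.247]): print(Rm.T@(np.array(tgt)-s["tcp_pos"])*100)
E
```

```text
-0.3 [-1, 3, 3, 3, 3, 3, 3, 4, 7, 3, 3, 3, 168, 192]
-0.25 [-1, 3, 3, 20, 21, 3, 3, 20, 93, 17, 3, 3, 3, 192]
-0.2 [-1, 3, 3, 20, 21, 3, 53, 54, 158, 97, 43, 3, 3, 192]
-0.15 [-1, 3, 3, 3, 3, 3, 50, 54, 158, 55, 55, 3, 3, 191]
-0.1 [-1, 3, 3, 3, 3, 3, 3, 21, 96, 21, 2, 3, 2, 2]
-0.05 [3, 3, 3, 3, 3, 3, 9, 3, 29, 30, 30, 73, 74, 73]
-0.0 [13, 3, 3, 9, 10, 9, 9, 3, 29, 29, 29, 73, 74, 165]
0.05 [3, 3, 3, 8, 4, 3, 3, 2, 3, 3, 2, 2, 3, 170]
0.1 [2, 3, 3, 3, 3, 3, 3, 94, 96, 17, 3, 3, 3, 168]
0.15 [3, 3, 3, 9, 9, 3, 53, 131, 135, 54, 51, 3, 2, 164]
0.2 [3, 2, 3, 9, 9, 3, 52, 103, 134, 21, 2, 2, 3, 142]
0.25 [3, 3, 3, 3, 3, 3, 3, 17, 15, 2, 3, 3, 169, 170]
0.3 [3, 3, 3, 3, 3, 2, 190, 190, 3, 2, 3, 2, 170, -1]
0.35 [3, 2, 3, 3, 2, 2, 192, 192, 3, 3, 3, 3, 170, -1]
0.4 [3, 2, 3, 2, 2, 2, 3, 2, 3, 3, 3, 3, 170, 8]
0.45 [2, 3, 3, 3, 3, 3, 3, 2, 3, 3, 3, 3, 166, 8]
0.5 [2, 2, 3, 3, 3, 2, 2, 2, 3, 58, 59, 58, 170, 168]
0.55 [2, 3, 3, 2, 2, 2, 3, 3, -1, 61, -1, 62, 171, 170]
0.6 [2, 3, 2, 3, 3, 3, 3, 2, -1, 62, 62, 62, 3, -1]
0.65 [-1, 3, 3, 3, 3, 3, 3, 3, -1, 62, -1, 63, 3, 3]
[ 54.67585323   0.13192684 -61.97168489]
[ 25.39846466   0.1214637  -24.01345905]
```

```bash
python3 -m handwheel '[54.7,0,-62,0,2.44,0,8.5, 54.7,0,-62,0,2.44,0,8.5, 54.7,0,-62,0,2.44,0,8.5, 54.7,0,-62,0,2.44,0,8.5, 54.7,0,-62,0,2.44,0,8.5, 54.7,0,-62,0,2.44,0,8.5, 54.7,0,-62,0,2.44,0,8.5, 54.7,0,-62,0,2.44,0,8.5, 54.7,0,-62,0,2.44,0,8.5, 54.7,0,-62,0,2.44,0,8.5]' 30
cat > rel.py <<'E'
from h import *
import sys
from scipy.spatial.transform import Rotation as Ro
def rel(tgt,yaw):
    s=manip.sense(); Rm=Ro.from_quat(s["tool_rot"]).as_matrix()
    y=np.degrees(np.arctan2(Rm[1,2],Rm[0,2])); yr=np.radians(yaw)
    z=np.array([np.cos(yr),np.sin(yr),0]); yv=np.array([0,0,-1.]); W=np.c_[np.cross(yv,z),yv,z]
    print("t",round(s["t"],2),"tcp",s["tcp_pos"].round(4),"yaw",y.round(1),"q6",s["q"][5].round(3),"gap",round(s["finger_gap"],3),"F",s["force"].round(1),"T",s["ft_torque"].round(2))
    print("shift cm",(Rm.T@(np.array(tgt)-s["tcp_pos"])*100).round(2),"rot",Ro.from_matrix(Rm.T@W).as_rotvec().round(3))
if __name__=="__main__": rel([float(a) for a in sys.argv[1:4]],float(sys.argv[4]))
E
python3 rel.py .527 -.1455 .247 -66
```

```text
t: 1.23
tcp_pos: [0.3515, 0.2229, 0.2487]
tool_rot: [-0.509, 0.491, -0.491, 0.509]
force: [0.7, 0.2, -0.2]
finger_gap: 0.992
t 1.23 tcp [0.3515 0.2229 0.2487] yaw 2.1 q6 0.259 gap 0.992 F [ 0.7  0.2 -0.2] T [ 0.01 -0.1  -0.01]
shift cm [37.45  0.17 16.2 ] rot [-1.000e-03  1.188e+00 -1.000e-03]
```

```bash
python3 -m handwheel '[37.4,0.2,16.2,0,1.19,0,8.5, 37.4,0.2,16.2,0,1.19,0,8.5, 37.4,0.2,16.2,0,1.19,0,8.5, 37.4,0.2,16.2,0,1.19,0,8.5, 37.4,0.2,16.2,0,1.19,0,8.5, 37.4,0.2,16.2,0,1.19,0,8.5, 37.4,0.2,16.2,0,1.19,0,8.5, 37.4,0.2,16.2,0,1.19,0,8.5, 37.4,0.2,16.2,0,1.19,0,8.5, 37.4,0.2,16.2,0,1.19,0,8.5]'
python3 rel.py .527 -.1455 .150 -66
```

```text
t: 2.07
tcp_pos: [0.53, -0.1457, 0.2466]
tool_rot: [0.145, -0.691, 0.692, -0.147]
force: [0.7, 0.8, -0.5]
finger_gap: 0.995
t 2.07 tcp [ 0.53   -0.1457  0.2466] yaw -66.2 q6 0.684 gap 0.995 F [ 0.7  0.8 -0.5] T [ 0.02 -0.04  0.03]
shift cm [ 0.28  9.66 -0.16] rot [-0.002 -0.003 -0.001]
```

```bash
python3 -m handwheel '[0.2,2,-0.1,0,0,0,8.5, 0.2,4,-0.1,0,0,0,8.5, 0.2,4,-0.1,0,0,0,8.5]'
python3 rel.py .527 -.1455 .145 -66; python3 -c "
from station import manip;print(manip.sense()['q'])"
```

```text
t: 2.32
tcp_pos: [0.5241, -0.142, 0.203]
tool_rot: [-0.15, 0.693, -0.69, 0.146]
force: [-0.4, 0.1, -0.1]
finger_gap: 0.991
t 2.32 tcp [ 0.5241 -0.142   0.203 ] yaw -65.9 q6 0.679 gap 0.991 F [-0.4  0.1 -0.1] T [-0.04  0.04 -0.05]
shift cm [-0.15  5.8   0.47] rot [0.006 0.002 0.005]
[-4.70513109e-01  4.80531773e-01  1.68076594e+00  2.61825211e-05
  9.87790696e-01  6.79150465e-01]
```

```bash
python3 -m handwheel '[0,0,0,0,0,0,8.5, 0,0,0,0,0,0,8.5]'; python3 -m handwheel '[0,0,0,0,0,0,8.5, 0,0,0,0,0,0,8.5]'
python3 - <<'E'
from m import *
d=manip.snapshot("side"); x=d["frame"][180:340,220:420,::-1]
cv2.imwrite("pics/s1.png",cv2.resize(x,None,fx=3.5,fy=3.5))
E
python3 rel.py .527 -.1455 .145 -66
```

```text
t: 2.48
tcp_pos: [0.5267, -0.1421, 0.2071]
tool_rot: [0.148, -0.691, 0.692, -0.149]
force: [-0.2, 0.3, 0.6]
finger_gap: 0.993
t: 2.65
tcp_pos: [0.527, -0.142, 0.2076]
tool_rot: [0.148, -0.691, 0.692, -0.149]
force: [-0.5, 0.0, -0.8]
finger_gap: 0.994
t 2.7 tcp [ 0.5269 -0.142   0.2075] yaw -65.7 q6 0.679 gap 0.996 F [0.7 0.3 0.4] T [ 0.1  -0.01 -0.01]
shift cm [0.14 6.25 0.31] rot [-0.002  0.005 -0.001]
```

View pics/s1.png

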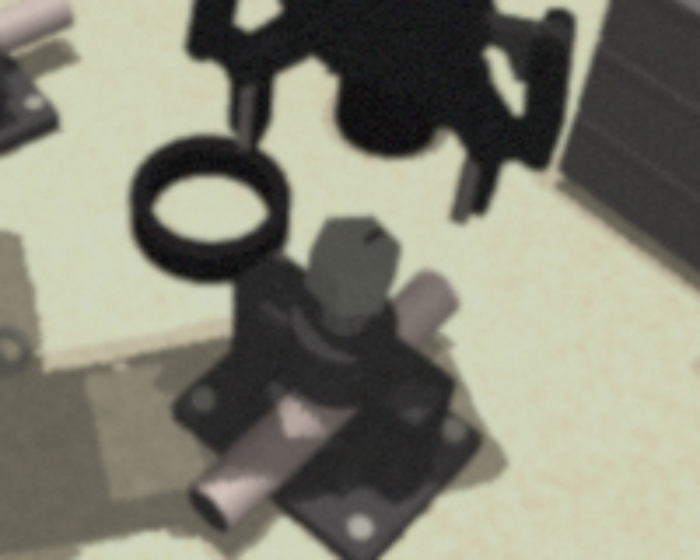

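The hand is above the high bolt with its fingers straddling the head (head at crop px 355,255). Descending.

```bash
python3 -m handwheel '[0.1,1.2,0.3,0,0,0,8.5, 0.1,2.4,0.3,0,0,0,8.5, 0.1,3.6,0.3,0,0,0,8.5, 0.1,4.8,0.3,0,0,0,8.5, 0.1,5.6,0.3,0,0,0,8.5, 0.1,6.2,0.3,0,0,0,8.5, 0.1,6.2,0.3,0,0,0,8.5, 0.1,6.2,0.3,0,0,0,8.5, 0.1,6.2,0.3,0,0,0,8.5]'
python3 rel.py .527 -.1455 .145 -66
```

```text
t: 3.45
tcp_pos: [0.5271, -0.1455, 0.1449]
tool_rot: [0.148, -0.691, 0.692, -0.149]
force: [-0.3, 0.9, 0.3]
finger_gap: 0.995
t 3.45 tcp [ 0.5271 -0.1455  0.1449] yaw -65.8 q6 0.674 gap 0.995 F [-0.3  0.9  0.3] T [ 0.03 -0.03  0.03]
shift cm [ 0.01 -0.01 -0.  ] rot [-0.001  0.004 -0.001]
```

```bash
python3 -m handwheel '[0,0,0,0,0,0,3, 0,0,0,0,0,0,3, 0,0,0,0,0,0,3, 0,0,0,0,0,0,3, 0,0,0,0,0,0,3, 0,0,0,0,0,0,3, 0,0,0,0,0,0,3, 0,0,0,0,0,0,3]' 30
python3 rel.py .527 -.1455 .145 -66
python3 - <<'E'
from m import *
d=manip.snapshot("side"); x=d["frame"][180:340,220:420,::-1]
cv2.imwrite("pics/s2.png",cv2.resize(x,None,fx=3.5,fy=3.5))
E
```

```text
t: 4.12
tcp_pos: [0.5275, -0.1466, 0.1449]
tool_rot: [0.148, -0.69, 0.692, -0.149]
force: [-0.1, -5.6, 1.9]
finger_gap: 0.417
t 4.12 tcp [ 0.5275 -0.1466  0.1449] yaw -65.8 q6 0.674 gap 0.417 F [-0.1 -5.6  1.9] T [-0.89  0.   -0.05]
shift cm [ 0.   -0.01 -0.12] rot [-0.003  0.004 -0.001]
```

View pics/s2.png

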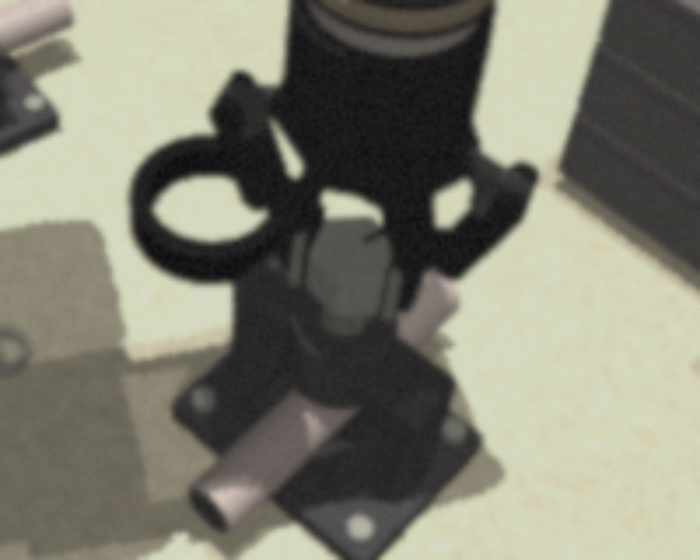

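The head is firmly between the pads (gap 35.6 mm). I'll take out the small side force and turn back 0.5 rad.

```bash
python3 -m handwheel '[0,0,0.1,0,0,0,3, 0,0,0.2,0,0,0,3, 0,-0.01,0.2,0,-0.1,0,3, 0,-0.02,0.2,0,-0.2,0,3, 0,-0.03,0.2,0,-0.3,0,3, 0,-0.04,0.2,0,-0.4,0,3, 0,-0.05,0.2,0,-0.5,0,3, 0,-0.05,0.2,0,-0.5,0,3, 0,-0.05,0.2,0,-0.5,0,3]'
python3 rel.py .527 -.1455 .145 -66
```

```text
t: 4.92
tcp_pos: [0.5284, -0.1478, 0.1452]
tool_rot: [0.314, -0.633, 0.634, -0.315]
force: [1.3, -4.5, 3.8]
finger_gap: 0.416
t 4.92 tcp [ 0.5284 -0.1478  0.1452] yaw -37.3 q6 0.174 gap 0.416 F [ 1.3 -4.5  3.8] T [-0.64 -0.21  0.02]
shift cm [-0.1   0.02 -0.25] rot [-0.002  0.502 -0.001]
```

```bash
python3 -m handwheel '[0,0,0,0,0,0,5, 0,0,0,0,0,0,5, 0,0,0,0,0,0,5, 0,0,0,0,0,0,5]'
python3 rel.py .527 -.1455 .145 -66
cat > look.py <<'E'
from m import *
import sys
d=manip.snapshot("side"); x=d["frame"][220:300,280:380,::-1]
cv2.imwrite(f"pics/{sys.argv[1]}.png",cv2.resize(x,None,fx=7,fy=7,interpolation=2))
C=cloud(d)
w=C[225:290,300:340]; m=(w[...,2]>.11)&(abs(w[...,0]-.527)<.025)&(abs(w[...,1]+.1465)<.025)
zz=w[...,2][m]; h,b=np.histogram(zz,np.arange(.11,.17,.002)); print([(round(1000*B),int(H)) for H,B in zip(h,b)])
E
python3 look.py s3
```

```text
t: 5.25
tcp_pos: [0.5265, -0.1461, 0.1442]
tool_rot: [-0.315, 0.634, -0.632, 0.314]
force: [-0.1, 0.4, -0.2]
finger_gap: 0.584
t 5.25 tcp [ 0.5265 -0.1461  0.1442] yaw -37.2 q6 0.172 gap 0.584 F [-0.1  0.4 -0.2] T [ 0.   -0.04 -0.01]
shift cm [-0.08 -0.08  0.  ] rot [0.003 0.503 0.001]
[(110, 9), (112, 9), (114, 15), (116, 13), (118, 7), (120, 11), (122, 3), (124, 0), (126, 0), (128, 1), (130, 2), (132, 16), (134, 22), (136, 23), (138, 26), (140, 28), (142, 24), (144, 22), (146, 27), (148, 27), (150, 26), (152, 24), (154, 32), (156, 157), (158, 216), (160, 9), (162, 6), (164, 4), (166, 6), (168, 11)]
```

View pics/s3.png

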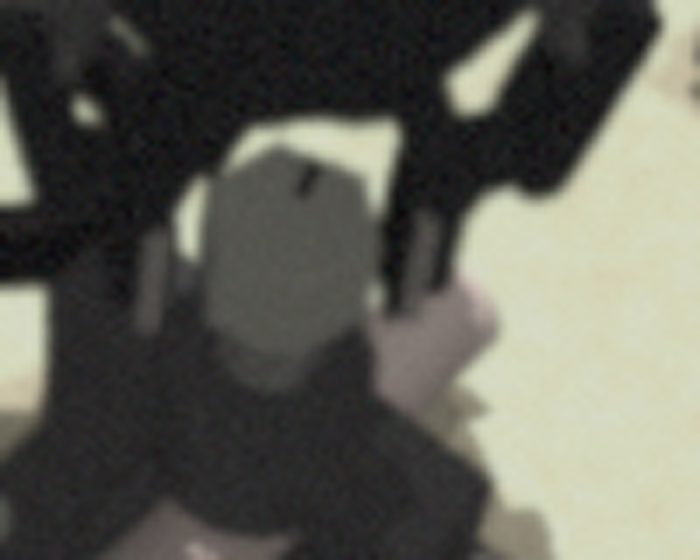

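```bash
python3 -m handwheel '[0,0,0,0,0,0,5, 0,0,0,0,0,0,5, 0,0,0,0,0,0,5]'
python3 rel.py .527 -.1455 .145 -66
```

```text
t: 5.55
tcp_pos: [0.5274, -0.147, 0.1448]
tool_rot: [-0.315, 0.633, -0.633, 0.315]
force: [-0.5, -0.1, -0.8]
finger_gap: 0.587
t 5.55 tcp [ 0.5274 -0.147   0.1448] yaw -37.1 q6 0.172 gap 0.587 F [-0.5 -0.1 -0.8] T [0.   0.07 0.02]
shift cm [-0.1  -0.02 -0.12] rot [0.    0.504 0.   ]
```

```bash
python3 -m handwheel '[0,-0.05,0.12,0,0,0,3, 0,-0.05,0.12,0,0,0,3, 0,-0.05,0.12,0,0,0,3, 0,-0.06,0.12,0,-0.1,0,3, 0,-0.07,0.12,0,-0.2,0,3, 0,-0.08,0.12,0,-0.3,0,3, 0,-0.09,0.12,0,-0.4,0,3, 0,-0.1,0.12,0,-0.5,0,3, 0,-0.11,0.12,0,-0.6,0,3, 0,-0.11,0.12,0,-0.6,0,3]'
python3 rel.py .527 -.1455 .145 -66
python3 -m handwheel '[0,0,0,0,0,0,5, 0,0,0,0,0,0,5, 0,0,0,0,0,0,5, 0,0,0,0,0,0,5, 0,0,0,0,0,0,5]'
python3 look.py s4
```

```text
t: 6.38
tcp_pos: [0.53, -0.1485, 0.1462]
tool_rot: [0.488, -0.51, 0.513, -0.489]
force: [4.1, -0.7, -1.2]
finger_gap: 0.412
t 6.38 tcp [ 0.53   -0.1485  0.1462] yaw -2.7 q6 -0.43 gap 0.412 F [ 4.1 -0.7 -1.2] T [ 0.05 -0.54  0.09]
shift cm [-0.28  0.12 -0.32] rot [-4.000e-03  1.105e+00 -1.000e-03]
t: 6.8
tcp_pos: [0.5281, -0.1478, 0.1459]
tool_rot: [-0.488, 0.512, -0.512, 0.488]
force: [-0.9, 0.1, 0.1]
finger_gap: 0.584
[(110, 5), (112, 9), (114, 12), (116, 12), (118, 4), (120, 11), (122, 3), (124, 2), (126, 0), (128, 0), (130, 0), (132, 5), (134, 10), (136, 16), (138, 15), (140, 14), (142, 14), (144, 14), (146, 15), (148, 17), (150, 15), (152, 12), (154, 11), (156, 68), (158, 146), (160, 13), (162, 0), (164, 0), (166, 0), (168, 0)]
```

View pics/s4.png

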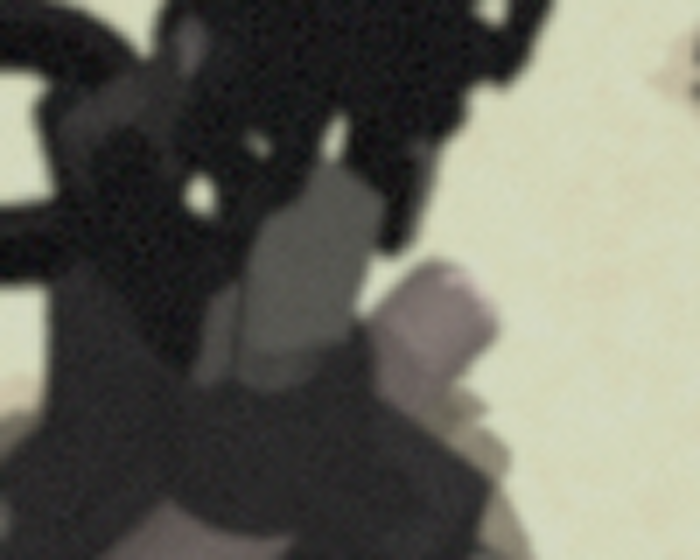

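```bash
python3 -m handwheel '[0,0,0.2,0,0,0,3, 0,0,0.2,0,0,0,3, 0,0,0.2,0,0,0,3, 0,-0.01,0.2,0,-0.1,0,3, 0,-0.02,0.2,0,-0.2,0,3, 0,-0.03,0.2,0,-0.3,0,3, 0,-0.04,0.2,0,-0.4,0,3, 0,-0.05,0.2,0,-0.5,0,3, 0,-0.06,0.2,0,-0.6,0,3, 0,-0.06,0.2,0,-0.6,0,3]'
python3 rel.py .527 -.1455 .145 -66
python3 -m handwheel '[0,0,0,0,0,0,5, 0,0,0,0,0,0,5, 0,0,0,0,0,0,5, 0,0,0,0,0,0,5, 0,0,0,0,0,0,5]'
python3 look.py s5
```

```text
t: 7.68
tcp_pos: [0.5314, -0.1476, 0.1464]
tool_rot: [-0.617, 0.344, -0.345, 0.618]
force: [2.9, 2.5, -0.9]
finger_gap: 0.416
t 7.68 tcp [ 0.5314 -0.1476  0.1464] yaw 31.7 q6 -1.029 gap 0.416 F [ 2.9  2.5 -0.9] T [ 0.4  -0.41  0.09]
shift cm [-0.41  0.14 -0.26] rot [-2.000e-03  1.705e+00 -1.000e-03]
t: 8.1
tcp_pos: [0.5303, -0.1481, 0.1465]
tool_rot: [0.617, -0.345, 0.345, -0.617]
force: [-0.4, 0.2, 0.9]
finger_gap: 0.585
[(110, 0), (112, 0), (114, 0), (116, 0), (118, 0), (120, 0), (122, 0), (124, 0), (126, 2), (128, 6), (130, 3), (132, 6), (134, 8), (136, 5), (138, 3), (140, 7), (142, 6), (144, 5), (146, 5), (148, 4), (150, 8), (152, 20), (154, 3), (156, 0), (158, 0), (160, 0), (162, 0), (164, 0), (166, 0), (168, 0)]
```

View pics/s5.png

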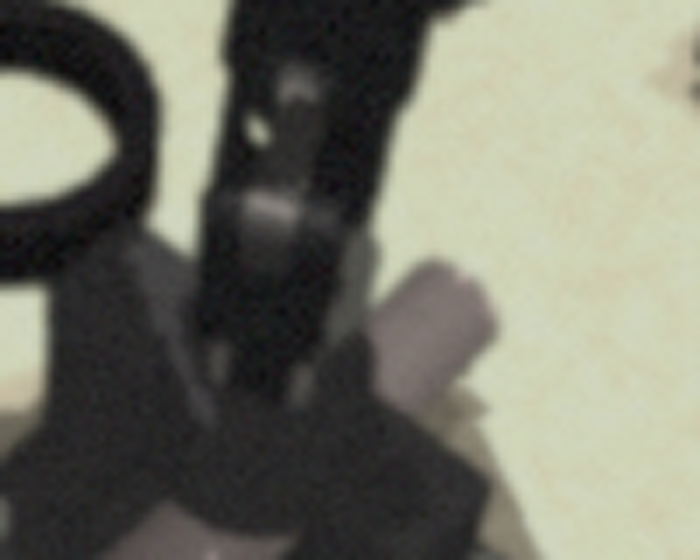

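The near finger hides the head, though the visible sliver reads about 152–154 mm, which suggests it dropped. I'll open and swing 60° clear to look.

```bash
python3 -m handwheel '[0,0,0.05,0,0,0,6, 0,0,0.05,0,0,0,6, 0,0,0.05,0,0.12,0,6, 0,0,0.05,0,0.24,0,6, 0,0,0.05,0,0.36,0,6, 0,0,0.05,0,0.48,0,6, 0,0,0.05,0,0.6,0,6, 0,0,0.05,0,0.72,0,6, 0,0,0.05,0,0.84,0,6, 0,0,0.05,0,0.96,0,6]'
python3 -m handwheel '[0,0,0,0,0.09,0,6, 0,0,0,0,0.09,0,6, 0,0,0,0,0.09,0,6]'
python3 rel.py .53 -.148 .145 -28
python3 look.py s6
```

```text
t: 8.98
tcp_pos: [0.5309, -0.1477, 0.1466]
tool_rot: [0.387, -0.592, 0.592, -0.387]
force: [0.6, 0.7, -1.3]
finger_gap: 0.703
t: 9.23
tcp_pos: [0.5308, -0.1477, 0.1465]
tool_rot: [-0.362, 0.607, -0.607, 0.362]
force: [-0.1, 1.0, -0.6]
finger_gap: 0.704
t 9.23 tcp [ 0.5308 -0.1477  0.1465] yaw -28.4 q6 0.022 gap 0.704 F [-0.1  1.  -0.6] T [-0.01 -0.02  0.01]
shift cm [ 0.07  0.15 -0.06] rot [ 0.    -0.007  0.   ]
[(110, 11), (112, 7), (114, 10), (116, 9), (118, 1), (120, 0), (122, 0), (124, 0), (126, 4), (128, 18), (130, 26), (132, 17), (134, 19), (136, 16), (138, 21), (140, 16), (142, 27), (144, 18), (146, 22), (148, 21), (150, 64), (152, 243), (154, 78), (156, 1), (158, 0), (160, 0), (162, 0), (164, 0), (166, 0), (168, 0)]
```

View pics/s6.png

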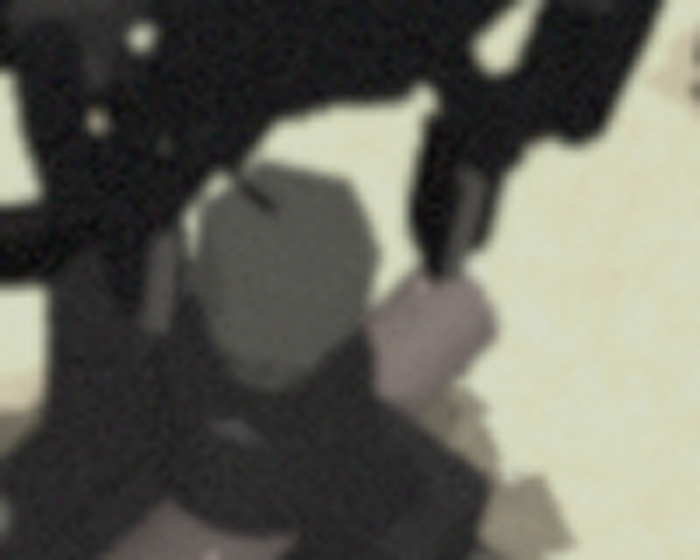

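Dropped: the head's top fell from about 158.5 to 153 mm, and the bolt has been turned back about 1.7 rad in all. From the gripped poses, the centre is about (0.530, -0.1457). I'll re-centre, wind the open hand back 120° for range, then grip and drive forward.

```bash
python3 rel.py .530 -.1457 .142 92
```

```text
t 9.28 tcp [ 0.5308 -0.1477  0.1465] yaw -28.4 q6 0.022 gap 0.701 F [0.1 0.4 0.2] T [-0.04 -0.   -0.04]
shift cm [-0.14  0.45 -0.17] rot [ 0.    -2.101  0.   ]
```

```bash
python3 -m handwheel '[-0.14,0.2,-0.17,0,0,0,6, -0.14,0.45,-0.17,0,-0.12,0,6, -0.14,0.45,-0.17,0,-0.24,0,6, -0.14,0.45,-0.17,0,-0.36,0,6, -0.14,0.45,-0.17,0,-0.48,0,6, -0.14,0.45,-0.17,0,-0.6,0,6, -0.14,0.45,-0.17,0,-0.72,0,6, -0.14,0.45,-0.17,0,-0.84,0,6, -0.14,0.45,-0.17,0,-0.96,0,6, -0.14,0.45,-0.17,0,-1.08,0,6]'
python3 -m handwheel '[0,0,0,0,-0.12,0,6, 0,0,0,0,-0.24,0,6, 0,0,0,0,-0.36,0,6, 0,0,0,0,-0.48,0,6, 0,0,0,0,-0.6,0,6, 0,0,0,0,-0.72,0,6, 0,0,0,0,-0.84,0,6, 0,0,0,0,-0.96,0,6, 0,0,0,0,-1.02,0,6, 0,0,0,0,-1.02,0,6]'
python3 -m handwheel '[0,0,0,0,0,0,6, 0,0,0,0,0,0,6]'
python3 rel.py .530 -.1457 .142 92
```

```text
t: 10.12
tcp_pos: [0.5299, -0.1455, 0.1419]
tool_rot: [-0.624, 0.333, -0.333, 0.624]
force: [-0.0, 0.1, 0.2]
finger_gap: 0.706
t: 10.95
tcp_pos: [0.5299, -0.1455, 0.1419]
tool_rot: [-0.707, -0.012, 0.012, 0.707]
force: [0.2, 0.4, -0.3]
finger_gap: 0.702
t: 11.12
tcp_pos: [0.53, -0.1456, 0.1419]
tool_rot: [-0.707, -0.011, 0.011, 0.707]
force: [-0.9, -0.6, 0.2]
finger_gap: 0.704
t 11.12 tcp [ 0.53   -0.1456  0.1419] yaw 91.7 q6 -2.073 gap 0.704 F [-0.9 -0.6  0.2] T [ 0.03 -0.01 -0.05]
shift cm [ 0.   -0.01 -0.01] rot [-0.    -0.005 -0.   ]
```

Grip and turn forward (rotation about tool +y), descending 0.1 cm per rad.

```bash
python3 -m handwheel '[0,0,0,0,0,0,3, 0,0,0,0,0,0,3, 0,0,0,0,0,0,3, 0,0,0,0,0,0,3, 0,0,0,0,0,0,3, 0,0,0,0,0,0,3]' 40
python3 rel.py .530 -.1457 .142 92
python3 -m handwheel '[0,0.01,0,0,0.1,0,3, 0,0.02,0,0,0.2,0,3, 0,0.03,0,0,0.3,0,3, 0,0.04,0,0,0.4,0,3, 0,0.05,0,0,0.5,0,3, 0,0.06,0,0,0.6,0,3, 0,0.07,0,0,0.7,0,3, 0,0.08,0,0,0.8,0,3, 0,0.09,0,0,0.9,0,3, 0,0.1,0,0,1.0,0,3]'
python3 rel.py .530 -.1457 .141 92
```

```text
t: 11.62
tcp_pos: [0.53, -0.1456, 0.1421]
tool_rot: [-0.707, -0.011, 0.011, 0.707]
force: [-0.2, 0.8, 1.5]
finger_gap: 0.414
t 11.62 tcp [ 0.53   -0.1456  0.1421] yaw 91.8 q6 -2.073 gap 0.414 F [-0.2  0.8  1.5] T [0.08 0.03 0.01]
shift cm [ 0.    0.01 -0.01] rot [-0.    -0.004  0.   ]
t: 12.45
tcp_pos: [0.5301, -0.1453, 0.1409]
tool_rot: [-0.625, 0.331, -0.331, 0.625]
force: [0.3, 0.8, 2.7]
finger_gap: 0.414
t 12.45 tcp [ 0.5301 -0.1453  0.1409] yaw 34.2 q6 -1.069 gap 0.414 F [0.3 0.8 2.7] T [ 0.35 -0.03  0.08]
shift cm [ 0.03 -0.01 -0.03] rot [-1.000e-03 -1.008e+00 -0.000e+00]
```

Well centred (side force under 1 N). Continuing forward.

```bash
for i in 1; do python3 -m handwheel '[0,0.01,0,0,0.1,0,3, 0,0.02,0,0,0.2,0,3, 0,0.03,0,0,0.3,0,3, 0,0.04,0,0,0.4,0,3, 0,0.05,0,0,0.5,0,3, 0,0.06,0,0,0.6,0,3, 0,0.07,0,0,0.7,0,3, 0,0.08,0,0,0.8,0,3, 0,0.09,0,0,0.9,0,3, 0,0.1,0,0,1.0,0,3]'; done
python3 -m handwheel '[0,0.01,0,0,0.1,0,3, 0,0.02,0,0,0.2,0,3, 0,0.03,0,0,0.3,0,3, 0,0.04,0,0,0.4,0,3, 0,0.05,0,0,0.5,0,3, 0,0.06,0,0,0.6,0,3, 0,0.07,0,0,0.7,0,3, 0,0.08,0,0,0.8,0,3, 0,0.09,0,0,0.9,0,3, 0,0.1,0,0,1.0,0,3]'
python3 rel.py .530 -.1457 .139 -28
python3 look.py s7
```

```text
t: 13.28
tcp_pos: [0.5304, -0.1453, 0.1398]
tool_rot: [-0.389, 0.59, -0.59, 0.39]
force: [1.5, 2.9, 1.1]
finger_gap: 0.416
t: 14.12
tcp_pos: [0.5305, -0.1454, 0.1389]
tool_rot: [-0.059, 0.705, -0.705, 0.06]
force: [2.4, 1.1, -2.6]
finger_gap: 0.412
t 14.12 tcp [ 0.5305 -0.1454  0.1389] yaw -80.4 q6 0.931 gap 0.412 F [ 2.4  1.1 -2.6] T [ 0.23 -0.24  0.1 ]
shift cm [ 0.06 -0.01  0.02] rot [-0.001 -0.914 -0.001]
[(110, 8), (112, 10), (114, 3), (116, 0), (118, 0), (120, 0), (122, 2), (124, 14), (126, 14), (128, 25), (130, 23), (132, 25), (134, 20), (136, 25), (138, 22), (140, 22), (142, 25), (144, 23), (146, 38), (148, 140), (150, 164), (152, 22), (154, 13), (156, 10), (158, 17), (160, 21), (162, 14), (164, 4), (166, 15), (168, 10)]
```

View pics/s7.png

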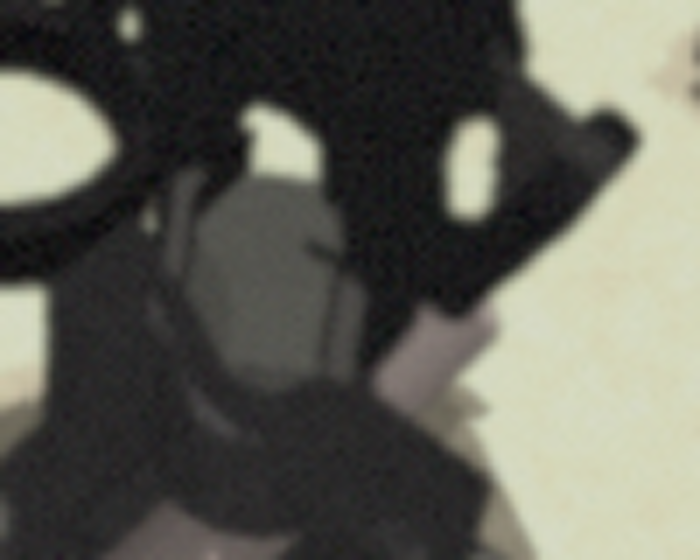

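The black line has swung clockwise and the top has sunk to about 150 mm, so the bolt is following. Another 1.6 rad.

```bash
python3 -m handwheel '[0,0.01,0,0,0.1,0,3, 0,0.02,0,0,0.2,0,3, 0,0.03,0,0,0.3,0,3, 0,0.04,0,0,0.4,0,3, 0,0.05,0,0,0.5,0,3, 0,0.06,0,0,0.6,0,3, 0,0.07,0,0,0.7,0,3, 0,0.08,0,0,0.8,0,3, 0,0.08,0,0,0.8,0,3]'
python3 -m handwheel '[0,0.01,0,0,0.1,0,3, 0,0.02,0,0,0.2,0,3, 0,0.03,0,0,0.3,0,3, 0,0.04,0,0,0.4,0,3, 0,0.05,0,0,0.5,0,3, 0,0.06,0,0,0.6,0,3, 0,0.07,0,0,0.7,0,3, 0,0.08,0,0,0.8,0,3, 0,0.08,0,0,0.8,0,3, 0,0.08,0,0,0.8,0,3]'
python3 rel.py .530 -.1457 .1375 -52
```

```text
t: 14.92
tcp_pos: [0.5305, -0.1457, 0.1383]
tool_rot: [0.219, 0.673, -0.673, -0.218]
force: [2.0, 0.6, -0.4]
finger_gap: 0.41
t: 15.75
tcp_pos: [0.5303, -0.1458, 0.1376]
tool_rot: [0.462, 0.536, -0.535, -0.461]
force: [1.2, -0.7, 0.6]
finger_gap: 0.412
t 15.75 tcp [ 0.5303 -0.1458  0.1376] yaw -171.5 q6 2.522 gap 0.412 F [ 1.2 -0.7  0.6] T [ 0.11 -0.14 -0.06]
shift cm [0.02 0.01 0.03] rot [ 0.000e+00 -2.086e+00 -1.000e-03]
```

```bash
python3 -m handwheel '[0,0,0,0,0,0,6, 0,0,0,0,0,0,6, 0,0,0,0,0,0,6, 0,0,0,0,-0.12,0,6, 0,0,0,0,-0.24,0,6, 0,0,0,0,-0.36,0,6, 0,0,0,0,-0.48,0,6, 0,0,0,0,-0.6,0,6, 0,0,0,0,-0.72,0,6, 0,0,0,0,-0.84,0,6]'
python3 -m handwheel '[0,0,0,0,-0.12,0,6, 0,0,0,0,-0.24,0,6, 0,0,0,0,-0.36,0,6, 0,0,0,0,-0.48,0,6, 0,0,0,0,-0.6,0,6, 0,0,0,0,-0.72,0,6, 0,0,0,0,-0.84,0,6, 0,0,0,0,-0.96,0,6, 0,0,0,0,-1.08,0,6, 0,0,0,0,-1.2,0,6]'
python3 -m handwheel '[0,0,0,0,-0.05,0,6, 0,0,0,0,-0.05,0,6, 0,0,0,0,-0.05,0,6]'
python3 rel.py .530 -.1457 .1375 -51.5
python3 look.py s8
```

```text
t: 16.58
tcp_pos: [0.5298, -0.1456, 0.1373]
tool_rot: [-0.202, -0.678, 0.678, 0.202]
force: [-0.2, -0.0, 0.3]
finger_gap: 0.701
t: 17.42
tcp_pos: [0.5297, -0.1456, 0.1373]
tool_rot: [-0.216, 0.673, -0.673, 0.216]
force: [0.5, -0.3, 0.1]
finger_gap: 0.704
t: 17.67
tcp_pos: [0.5298, -0.1456, 0.1373]
tool_rot: [-0.23, 0.669, -0.669, 0.23]
force: [-0.2, -0.1, -0.1]
finger_gap: 0.705
t 17.67 tcp [ 0.5298 -0.1456  0.1373] yaw -52.1 q6 0.437 gap 0.705 F [-0.2 -0.1 -0.1] T [-0.02  0.01  0.02]
shift cm [-0.01 -0.02  0.02] rot [ 0.   -0.01  0.  ]
[(110, 9), (112, 3), (114, 1), (116, 0), (118, 0), (120, 0), (122, 4), (124, 22), (126, 12), (128, 22), (130, 13), (132, 21), (134, 21), (136, 19), (138, 13), (140, 26), (142, 16), (144, 22), (146, 76), (148, 251), (150, 49), (152, 1), (154, 1), (156, 2), (158, 1), (160, 1), (162, 5), (164, 2), (166, 0), (168, 0)]
```

View pics/s8.png

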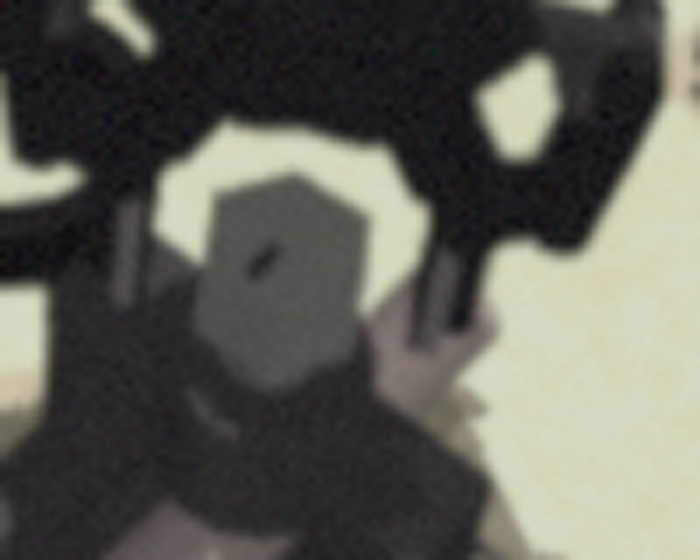

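Top is now about 149 mm and the line points towards the robot, as expected for 4.6 rad forward. Regrip and turn the last 1.8 rad.

```bash
python3 -m handwheel '[0,0,0,0,0,0,3, 0,0,0,0,0,0,3, 0,0,0,0,0,0,3, 0,0,0,0,0,0,3, 0,0,0,0,0,0,3, 0,0,0,0,0,0,3]' 40
python3 -m handwheel '[0,0.01,0,0,0.1,0,3, 0,0.02,0,0,0.2,0,3, 0,0.03,0,0,0.3,0,3, 0,0.04,0,0,0.4,0,3, 0,0.05,0,0,0.5,0,3, 0,0.06,0,0,0.6,0,3, 0,0.07,0,0,0.7,0,3, 0,0.08,0,0,0.8,0,3, 0,0.09,0,0,0.9,0,3, 0,0.09,0,0,0.9,0,3]'
python3 -m handwheel '[0,0.01,0,0,0.1,0,3, 0,0.02,0,0,0.2,0,3, 0,0.03,0,0,0.3,0,3, 0,0.04,0,0,0.4,0,3, 0,0.05,0,0,0.5,0,3, 0,0.06,0,0,0.6,0,3, 0,0.07,0,0,0.7,0,3, 0,0.08,0,0,0.8,0,3, 0,0.09,0,0,0.9,0,3, 0,0.09,0,0,0.9,0,3]'
python3 -m handwheel '[0,0,0,0,0,0,3, 0,0,0,0,0,0,3, 0,0,0,0,0,0,3, 0,0,0,0,0,0,3, 0,0,0,0,0,0,3, 0,0,0,0,0,0,3]'
python3 rel.py .530 -.1457 .1357 -155; python3 look.py s9
python3 - <<'E'
from m import *
d=manip.snapshot("top"); C=cloud(d); print(head(d,np.median(C[206:216,150:160,2]),(155,211)))
cv2.imwrite("pics/t9.png",d["frame"][:,:,::-1])
E
```

```text
t: 18.22
tcp_pos: [0.5301, -0.1458, 0.1375]
tool_rot: [0.23, -0.669, 0.669, -0.23]
force: [-0.4, -0.4, 0.5]
finger_gap: 0.41
t: 19.05
tcp_pos: [0.53, -0.1454, 0.1364]
tool_rot: [0.084, 0.702, -0.702, -0.085]
force: [-0.9, 0.5, 1.8]
finger_gap: 0.415
t: 19.88
tcp_pos: [0.5302, -0.1453, 0.1357]
tool_rot: [0.381, 0.596, -0.596, -0.381]
force: [0.5, 2.2, 1.4]
finger_gap: 0.415
t: 20.38
tcp_pos: [0.5301, -0.1453, 0.1357]
tool_rot: [0.381, 0.596, -0.596, -0.381]
force: [0.8, 3.3, 2.5]
finger_gap: 0.418
t 20.38 tcp [ 0.5301 -0.1453  0.1357] yaw -155.1 q6 2.236 gap 0.418 F [0.8 3.3 2.5] T [ 0.72 -0.26  0.07]
shift cm [-0.03  0.    0.03] rot [ 0.    -0.002  0.   ]
[(110, 0), (112, 0), (114, 0), (116, 0), (118, 0), (120, 2), (122, 7), (124, 11), (126, 10), (128, 9), (130, 20), (132, 9), (134, 21), (136, 17), (138, 18), (140, 8), (142, 13), (144, 25), (146, 39), (148, 15), (150, 2), (152, 2), (154, 1), (156, 0), (158, 0), (160, 1), (162, 0), (164, 1), (166, 5), (168, 4)]
(array([0.51309102, 0.18842256]), 1086.3666619833093, np.float64(23.943114513724954), array([38. , 37.3, 35.7]), np.float64(3.2799657833049345), 8)
```

View pics/s9.png

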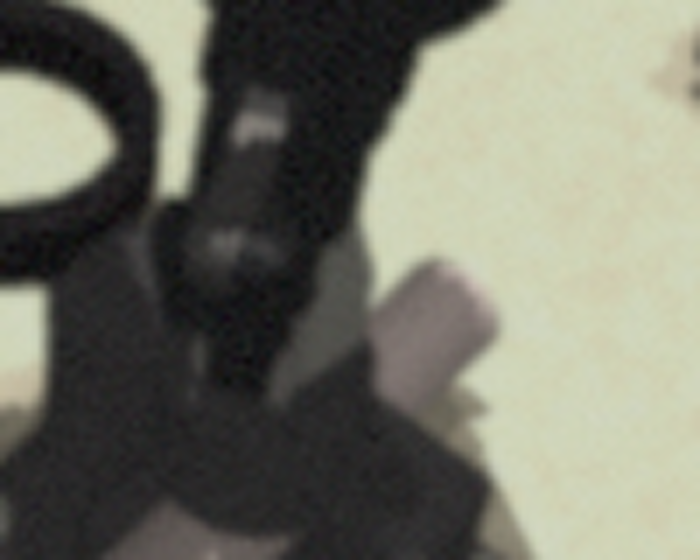

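The finger hides the head again. There's plenty of time, so I'll swing the open hand 120° to a visible angle, measure, and regrip there.

```bash
python3 -m handwheel '[0,0,0,0,0,0,6, 0,0,0,0,0,0,6, 0,0,0,0,0,0,6, 0,0,0,0,-0.12,0,6, 0,0,0,0,-0.24,0,6, 0,0,0,0,-0.36,0,6, 0,0,0,0,-0.48,0,6, 0,0,0,0,-0.6,0,6, 0,0,0,0,-0.72,0,6, 0,0,0,0,-0.84,0,6]'
python3 -m handwheel '[0,0,0,0,-0.12,0,6, 0,0,0,0,-0.24,0,6, 0,0,0,0,-0.36,0,6, 0,0,0,0,-0.48,0,6, 0,0,0,0,-0.6,0,6, 0,0,0,0,-0.72,0,6, 0,0,0,0,-0.84,0,6, 0,0,0,0,-0.96,0,6, 0,0,0,0,-1.08,0,6, 0,0,0,0,-1.2,0,6]'
python3 -m handwheel '[0,0,0,0,-0.05,0,6, 0,0,0,0,-0.05,0,6, 0,0,0,0,-0.05,0,6]'
python3 rel.py .530 -.1457 .1357 -35
python3 look.py s10
```

```text
t: 21.32
tcp_pos: [0.5298, -0.1462, 0.1355]
tool_rot: [-0.102, -0.699, 0.7, 0.103]
force: [0.3, -0.1, -0.7]
finger_gap: 0.7
t: 22.15
tcp_pos: [0.5298, -0.1462, 0.1355]
tool_rot: [0.311, -0.635, 0.635, -0.31]
force: [0.5, -0.7, 0.0]
finger_gap: 0.704
t: 22.4
tcp_pos: [0.5299, -0.146, 0.1355]
tool_rot: [0.324, -0.629, 0.629, -0.324]
force: [0.9, 0.2, -0.6]
finger_gap: 0.702
t 22.4 tcp [ 0.5299 -0.146   0.1355] yaw -35.5 q6 0.148 gap 0.702 F [ 0.9  0.2 -0.6] T [-0.02  0.03 -0.03]
shift cm [-0.03 -0.02 -0.01] rot [ 0.    -0.009  0.   ]
[(110, 5), (112, 0), (114, 2), (116, 0), (118, 0), (120, 3), (122, 21), (124, 24), (126, 13), (128, 25), (130, 18), (132, 19), (134, 19), (136, 21), (138, 21), (140, 14), (142, 31), (144, 60), (146, 240), (148, 75), (150, 0), (152, 0), (154, 0), (156, 0), (158, 0), (160, 0), (162, 0), (164, 0), (166, 0), (168, 0)]
```

View pics/s10.png

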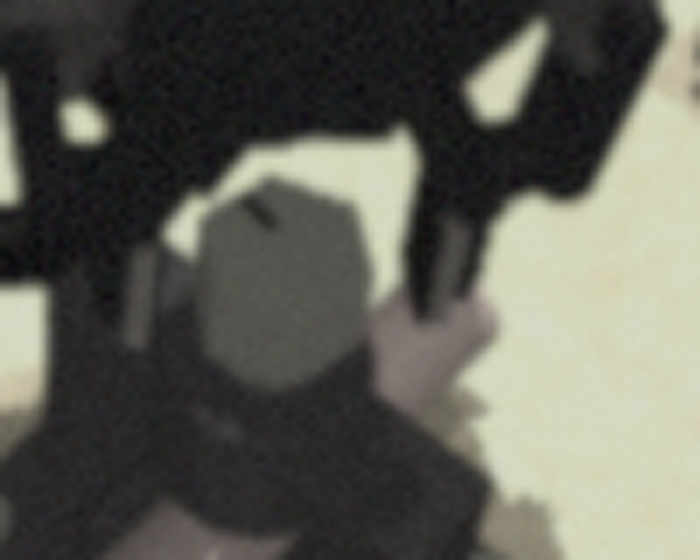

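The line is back where it was just after the drop, and the top has gone from 152.8 to 146.9 mm, so that is one full turn. Regrip and hold.

```bash
python3 -m handwheel '[0,0,0,0,0,0,3, 0,0,0,0,0,0,3, 0,0,0,0,0,0,3, 0,0,0,0,0,0,3, 0,0,0,0,0,0,3, 0,0,0,0,0,0,3, 0,0,0,0,0,0,3, 0,0,0,0,0,0,3]' 40
python3 -m handwheel '[0,0,0,0,0,0,3, 0,0,0,0,0,0,3, 0,0,0,0,0,0,3, 0,0,0,0,0,0,3, 0,0,0,0,0,0,3, 0,0,0,0,0,0,3]'
python3 rel.py .530 -.1457 .1357 -35; python3 look.py s11
python3 - <<'E'
from m import *
print(abs(manip.sense()["qd"]).max())
d=manip.snapshot("top"); C=cloud(d); print(head(d,np.median(C[206:216,150:160,2]),(155,211)))
E
```

```text
t: 23.12
tcp_pos: [0.5301, -0.1458, 0.1357]
tool_rot: [0.324, -0.628, 0.629, -0.324]
force: [-0.2, -0.6, 1.0]
finger_gap: 0.411
t: 23.62
tcp_pos: [0.5301, -0.1458, 0.1357]
tool_rot: [0.324, -0.628, 0.628, -0.324]
force: [-1.2, -2.4, 2.9]
finger_gap: 0.415
t 23.62 tcp [ 0.5301 -0.1458  0.1357] yaw -35.4 q6 0.146 gap 0.415 F [-1.2 -2.4  2.9] T [-0.36  0.07 -0.01]
shift cm [-0.   -0.   -0.01] rot [-0.    -0.007  0.   ]
[(110, 4), (112, 2), (114, 0), (116, 0), (118, 0), (120, 4), (122, 18), (124, 25), (126, 28), (128, 20), (130, 32), (132, 29), (134, 31), (136, 32), (138, 26), (140, 26), (142, 37), (144, 66), (146, 250), (148, 69), (150, 17), (152, 12), (154, 11), (156, 19), (158, 16), (160, 8), (162, 6), (164, 8), (166, 9), (168, 10)]
0.0014383950443561024
(array([0.5131864 , 0.18842214]), 1088.1716095681768, np.float64(23.37283819821167), array([37.7, 37.3, 35.6]), np.float64(3.414012275988754), 8)
```

View pics/s11.png

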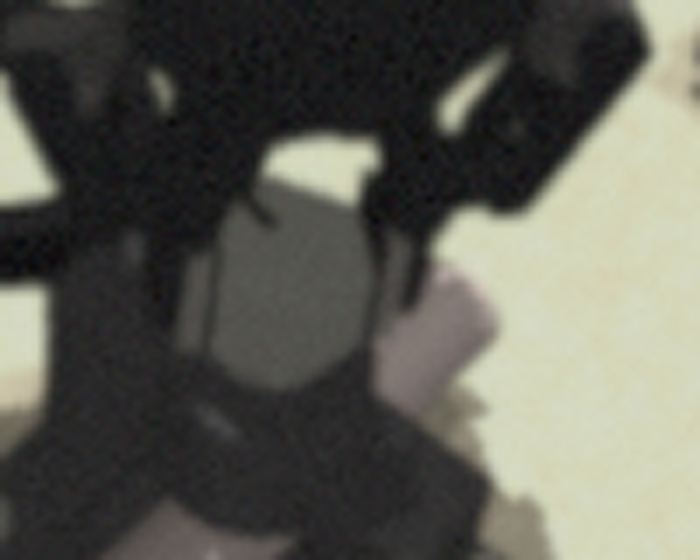

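Both pads are flat on the head, the bolt and arm are still, and the height is unchanged. The other bolt hasn't moved. Handing in.

```bash
python3 -c "
from station import manip;print(manip.sign_off())"
```

```text
the job is handed in; nothing more can be done
None
```

The high bolt is started in its thread and turned in one full turn. The gripper is still holding its head, and the job was handed in at about 24 s.

- **Drop:** I turned the bolt backward about 1.7 rad in three grips, opening the fingers after each to check. After the third, the head's top fell from about 158.5 mm to 153 mm.
- **Forward turn:** I then turned it forward about 6.4 rad with one regrip. I regripped once more at the end so the side camera could see the head.

**Last checks:**
- The head's top is at about 147 mm, where exactly one turn should give 146 mm and the camera is good to about 2 mm. That is 5.9 mm below the drop height, or about 11.5 to 12 mm deep.
- The black line is back at almost the same angle as just after the drop.
- The fingers measure 35.4 mm apart on the 36 mm head, at a 40 N grip setting, and the arm is still. I could not measure the contact force on the head directly.
- The other bolt's line angle reads the same as at the start, within 0.3°.

My first estimate of the bolt's centre was about 3 mm off in x, which caused side forces of up to about 6 N in the first grips. I corrected it from the gripped poses before the forward turn. No check failed.

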